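# Nip a repaired book between its pair of pressing boards in a one-hand bar clamp

### The arm

A 6-joint arm with a two-finger parallel gripper is mounted at the origin on the work surface. World frame = base frame: x ahead of the robot, y to its left, z up, the work surface at z = 0. Lengths are in m, angles in degrees, forces in N, time in s.
With the tool pointing down it reaches from about 0.35 to 0.725 m from the base axis. Payload 6 kg.
Tool frame: the origin (TCP) lies on the mounting face of the last link; the fingertips stand 173 mm ahead of it and the grasp point (between the pads) lies 155 mm ahead of it (env.tips_ahead is the distance from the TCP to the fingertips, in m); z points along the fingers, y is the line along which they close (so a half turn about z gives the same grasp; the last joint's range is limited). The gripper opens to 85 mm and grips with 20 to 120 N. Pads are 22 mm wide; open, the fingers measure 114 mm over their backs; the gripper's body (76 mm by 85 mm) begins 54 mm behind the grasp point. The pads swing forward as they close: fully open they stand 13 mm farther back than shut.
Start: joints at [-44.25, 2.303, 4.859, 0, -92.561, -19.12], TCP at [0.269, -0.536, 0.405] pointing down, gripper open.
Joint ranges: [-146.85, 146.85], [-73.84, 115.35], [-62.03, 85.46], [-188.31, 113.3], [-161.28, -10.13], [-171.36, 171.36]. Speed limits (degrees/s): [147.25, 147.25, 172.46, 180, 180, 180].

### API

Orientations are given as [roll, pitch, yaw] about the fixed x, y, z axes, in that order (R = Rz(yaw) Ry(pitch) Rx(roll)).
In Python, from station import env gives the robot as it stands. Calls block until the motion is done:
- env.reach(position, orientation): joint-space move of the TCP to a pose.
- env.move_linear(position, speed=0.15, rot=None, contact_N=None): straight line of the TCP; rot=None keeps the orientation; speed is the mean speed in m/s. With contact_N (N) it stops when the force on the tool has changed by that much, and returns True; else False.
- env.set_joints(angles): joint-space move.
- env.move_gripper(opening, f_grip=None): finger opening in m; f_grip is the grip in N (None keeps the last); returns when the fingers have stopped.
- env.dwell(seconds).
- env.solve_ik(position, orientation): joint angles nearest the present ones, or None.
- env.get_obs(): the state.
- env.grab_frame(name): name is "side" or "top" or "wrist"; returns (picture, depth): 400x640x3 uint8, red, green, blue; 400x640 float32, m along the optical axis (not along the pixel's ray), 0 where there is no reading.
- env.camera_info(name): a dict with "fovy" (degrees; the focal length in pixels is half the picture's height over the tangent of half this angle, whatever the lens; pixels are square), "cx", "cy" (the principal point, pixels), "rvec" (rotation vector, rad) and "tvec" (3), from world to camera coordinates, as OpenCV has them. Camera axes: x right, y down, z forward; pixel columns grow to the right and rows downward; lengths in m; the calibration is good to about 2 mm. A picture is of the moment at which its call begins: read the wrist's pose just before it. camera_info takes no time and is no camera call; for the wrist camera it gives the pose at the moment of the call.
A pose or a line that the arm cannot do raises env.Unreachable and nothing moves.
- env.finish_job(): hands the job in, once; it reports no verdict.
The state is a dict: "clock": time; "qpos": joint angles; "joint_velocities": joint speeds; "joint_torque": joint torques, N m; "tool_pos": TCP position; "eef_rot": TCP orientation; "wrist_force": force on the tool from outside, world axes, zero at the start; "moment": the same for the moment, N m; "opening": finger opening in m.
Only numpy, scipy, OpenCV 4.12 (cv2) and the standard library are available. Lean on these libraries where they do the work, as an engineer would, in place of code of your own. Each camera call takes 0.05 s, during which the arm holds its last target. There are 200 camera calls.

### The job

Press the repaired red book: find the loose pressing board that matches the plywood one already in the clamp, stand it upright and square against the book's bare cover, covering it, and let go of it. Then close the clamp on the stack by pumping its yellow trigger (pull it towards the handle, let it spring back, and so on; never shove the jaw or bar by hand) until the jaw's soft pad bears firmly on the board, pressed in by about 5 mm, without ever crushing the book. Finish while still holding the trigger pulled, so that the pressure stays on; leave the other boards and things on the bench where they are.

Things in the scene. Friction and masses are not known exactly. Their poses are not given: they have to be found in the camera images.
- clamp: One-hand bar clamp (black, blue) lying on its side, screwed to the bench. Origin on the bench below the bar. In its frame (mm): steel bar along y at x 0, z 60, 20 wide, 8 high, tail out to -y; body x -42 to 34, y -46 to 24, top 82; handle to -x: x -157 to -36, y -52 to -34, z 46 to 74; jaws to +x: x 33 to 103, z 40 to 80; the body jaw's fixed pad faces +y at y 35. Work stands centred at x 75.
- trigger (a joint): Yellow trigger, hinge angle, rad: 0 released, 0.24 at its stop. Vertical axis through clamp x 20, y 0; pulling moves the free end to the handle (clamp -y). A full pull draws the jaw in 12 mm; let go, it springs back and the jaw stays. At 135 mm from the hinge it takes 4 to 6 N for the spring plus 0.4 N per N at the jaw (plus 6 N brake): about 15 N for a jaw pressure of 18 N.
- trigger_blade: The trigger's yellow blade; origin on its hinge axis, z 60 mm; turns with the trigger. Released, it covers clamp x -152 to -42, z 47 to 73; front face (push this towards the handle) at clamp y 16.5 mm, back at 7.5, the handle's face at -34.
- trigger_push (a point): Point on the front face of the blade, 135 mm from the hinge (clamp x -115, y 16.5, z 60 when released): push here towards clamp -y, e.g. with closed fingers from above; a full pull is 32 mm of travel here.
- bar (a joint): Travel of bar and moving jaw, m: 0 fully open, grows as the jaw closes (along clamp -y), at most 0.125. A light 6 N brake keeps the jaw where it was pumped to, but once the trigger is released only some 4 to 6 N of pressure remains.
- jaw_bar: The steel bar with the moving jaw on its far end (origin: clamp x 0, y = minus the bar travel, z 60 mm). Jaw 36 mm high (z 42 to 78), its outer face at clamp y 217 mm minus the travel. Only the trigger may close it.
- pad_face: Thick ribbed soft rubber pad on the moving jaw, 70 x 18 x 40 mm (clamp x 33 to 103, z 40 to 80), facing the body jaw. Origin at clamp x 0, z 60; the pad's face lies 177 mm along +y from it: clamp y 177 mm minus bar travel plus pad compression.
- jaw_pad (a joint): How far the soft pad is pressed in, in m: 0 untouched, 3 N for each mm. 3 to 9 mm (8 to 28 N) is a firm nip, 5 to 6 mm is ideal; over 12 mm (38 N) marks and crushes the covers.
- book: Repaired red hardback, 88 (x) x 32 (y, thickness) x 112 mm tall, 190 to 310 g, standing on its tail between the jaws with its back cover by board_a (centre near clamp y 71 mm; its bare cover faces +y at about clamp y 87). Boards of the pair stand 26 mm taller. Origin: centre of its underside; its axes are those of the clamp.
- board_a: Plywood pressing board with a blue top edge and a blue dot, 110 (x) x 18 (y) x 138 mm tall, already standing between the body jaw and the book. Origin: centre of its underside.
- board_b: Its mate, the other plywood board with the blue edge and dot: 110 (x, length) x 18 (y, thickness) x 138 mm tall, 140 to 280 g, standing on edge elsewhere on the bench among the other boards. Origin: centre of its underside; z up.
- board_c: White laminate board with a black edge, 124 x 18 x 150 mm, of another pair; origin centre of its underside. Leave it standing.
- board_d: Dark wood board with a brass edge, 96 x 18 x 126 mm, of another pair; origin centre of its underside. Leave it standing.
- glue: White glue bottle with an orange cap, 54 mm across, 150 mm tall; origin under its centre. Bystander.
- weight: Iron weight 75 x 55 x 40 mm with a brass knob, 77 mm tall; origin under its centre. Bystander.
- folder: White bone folder lying flat, 150 x 22 x 5 mm; origin under its centre. Bystander.
- tape: Yellow tape roll lying flat, 90 mm across, 25 mm high; origin under its centre. Bystander.
Things that resemble listed ones, but are neither listed nor needed, are in the scene too. Leave any pink or purple look-alike of the board_b alone.

How it is judged:
By the outcome, as a careful person would: the job done as asked, in the order asked, and still so for the second after the job is handed in, while the arm keeps its last pose, push and grip.
It also fails if it takes over 72 s, if anything falls off the work surface, if the arm or the gripper's body presses on something with over 40 N, if the wrist force passes 120 N, or if a joint passes its speed limit or range.

## Working session

There is one attempt and no reset: what is moved stays moved. The work goes in short steps, each a Python script; the robot and the scene stay as the last script left them, time stands still between calls to the robot, and variables do not carry over. Pictures are saved under pics/ and viewed, on a budget of 10 in all, crops included, one or two more only if the job needs it, and the job is handed in when it is done.

```bash
mkdir -p pics; ls; cat > h.py <<'E'
import numpy as np, cv2
from station import env
def cam(n):
    c=env.camera_info(n); f=200/np.tan(np.radians(c["fovy"])/2)
    R=cv2.Rodrigues(np.array(c["rvec"],float))[0]; t=np.array(c["tvec"],float).ravel()
    return f,c["cx"],c["cy"],R,t
def cloud(n,d,c=None):
    f,cx,cy,R,t=c or cam(n); v,u=np.mgrid[0:400,0:640]
    P=np.stack([(u-cx)/f*d,(v-cy)/f*d,d],-1)
    return (P-t)@R
def save(n,im): cv2.imwrite("pics/"+n+".png",cv2.cvtColor(im,cv2.COLOR_RGB2BGR))
E
python3 - <<'E'
from h import *
for n in("top","side"):
    im,d=env.grab_frame(n); save(n+"0",im); np.savez("/tmp/"+n,im=im,d=d); print(n,env.camera_info(n),(d>0).mean())
print(env.get_obs())
E
```

```text
pics
top {'fovy': 50.469189104148434, 'cx': 321.49631216923933, 'cy': 193.34779601353281, 'rvec': array([ 2.10336357, -2.15738179,  0.19443623]), 'tvec': array([-0.01352925,  0.45710392,  1.36217877])} 0.9959765625
side {'fovy': 49.024580034138616, 'cx': 324.6551421386609, 'cy': 198.53464652615145, 'rvec': array([ 0.05411114, -2.8323712 ,  1.32479085]), 'tvec': array([0.44659584, 0.06790623, 1.25322304])} 0.99596875
{'clock': 0.1, 'qpos': array([-4.42496917e+01,  2.33569963e+00,  4.80728144e+00, -2.35746551e-02,
       -9.25616536e+01, -1.91178700e+01]), 'joint_velocities': array([-0.04644003, -0.03558448,  0.19601817,  0.0075619 ,  0.0835808 ,
       -0.02921786]), 'joint_torque': array([-4.07158892e-03, -3.69343293e+01,  3.48281515e+01,  6.95186779e+00,
       -4.64219003e-03,  2.83083909e-05]), 'tool_pos': array([ 0.26901956, -0.53628912,  0.40376571]), 'eef_rot': array([ 1.79907182e+02, -7.24584806e-03, -1.53366521e+02]), 'wrist_force': array([-0.62677628,  0.56999029,  0.09071479]), 'moment': array([ 0.0040758 , -0.03849018, -0.03316488]), 'opening': 0.08543906613003893}
```

View pics/top0.png

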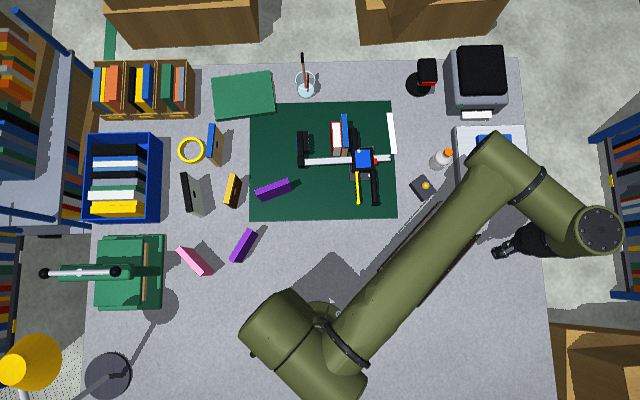

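View pics/side0.png

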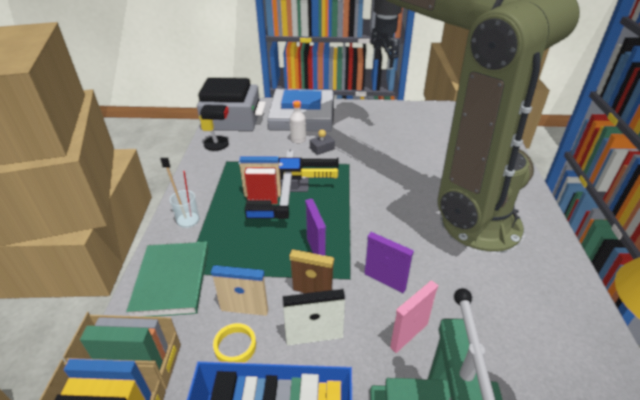

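The board_b candidates are the plywood board with the blue edge (top 213,142; side 240,285), the white/black one (190,192), the dark/brass one (232,190), and the purple and pink ones (272,189; 243,245; 195,261). Only the plywood board with the blue edge and dot fits. Next I measure it and the clamp.

```bash
python3 - <<'E'
from h import *
T=np.load("/tmp/top.npz"); S=np.load("/tmp/side.npz")
def rep(name,P,hsv,lo,hi,box,zr):
    m=cv2.inRange(hsv,np.array(lo),np.array(hi))>0
    x0,x1,y0,y1=box; b=np.zeros_like(m); b[y0:y1,x0:x1]=1; m&=b>0
    m&=(P[...,2]>zr[0])&(P[...,2]<zr[1])
    Q=P[m]
    if len(Q)<5: print(name,len(Q));return
    r=cv2.minAreaRect((Q[:,:2]*1000).astype(np.float32))
    vx=cv2.fitLine((Q[:,:2]*1000).astype(np.float32),cv2.DIST_HUBER,0,.01,.01).ravel()
    print(name,len(Q),"med",np.median(Q,0).round(4),"rect",np.round(r[0],1),np.round(r[1],1),round(r[2],1),"line",round(np.degrees(np.arctan2(vx[1],vx[0])),2),"z",np.percentile(Q[:,2],[5,50,95]).round(3))
for n,D,bx in(("top",T,dict(b=(200,225,118,170),a=(335,352,108,160),blade=(350,366,170,210),book=(325,350,115,160),bar=(300,395,150,170))),("side",S,dict(b=(205,275,260,285),a=(236,282,150,167),blade=(295,345,160,182),book=(240,285,160,205),bar=(270,300,170,220)))):
    P=cloud(n,D["d"]); h=cv2.cvtColor(D["im"],cv2.COLOR_RGB2HSV); print(n)
    rep("b edge",P,h,(100,90,40),(125,255,255),bx["b"],(.125,.15))
    rep("a edge",P,h,(100,90,40),(125,255,255),bx["a"],(.125,.15))
    rep("blade",P,h,(20,120,80),(35,255,255),bx["blade"],(.03,.09))
    rep("book",P,h,(0,0,0),(180,255,255),bx["book"],(.1,.122))
    rep("bar/jaw",P,h,(0,0,0),(180,255,255),bx["bar"],(.055,.09))
a=T["im"][105:215,160:400]; save("crop1",cv2.resize(a,None,fx=3.3,fy=3.3,interpolation=2)[:360])
A=cv2.resize(T["im"][110:215,240:400],(800,525),interpolation=2); save("cropclamp",A)
B=cv2.resize(S["im"][255:325,200:350],(750,350),interpolation=2); save("cropb",B)
E
```

```text
top
b edge 238 med [0.6181 0.3213 0.1375] rect [620.1 322.3] [ 21.  110.9] 85.7 line -4.97 z [0.13  0.138 0.142]
a edge 206 med [ 0.6393 -0.1022  0.1377] rect [ 639.8 -102.6] [109.9  18.6] 1.8 line 1.93 z [0.134 0.138 0.142]
blade 108 med [ 0.4679 -0.1402  0.0719] rect [ 471.  -141.1] [115.9  12.1] 1.0 line 1.52 z [0.063 0.072 0.077]
book 284 med [ 0.634  -0.0777  0.109 ] rect [631.1 -85.8] [94.3 50. ] 2.1 line 6.22 z [0.104 0.109 0.116]
bar/jaw 981 med [ 0.5626 -0.1348  0.0739] rect [ 564.6 -105. ] [298.5  70.7] 84.5 line 89.94 z [0.059 0.074 0.085]
side
b edge 514 med [0.6208 0.3278 0.1367] rect [622.1 324. ] [ 23.1 111.6] 85.1 line -4.41 z [0.128 0.137 0.139]
a edge 255 med [ 0.6418 -0.095   0.1356] rect [641.2 -98.9] [108.2  24.3] 1.4 line 1.7 z [0.127 0.136 0.139]
blade 325 med [ 0.4753 -0.1363  0.0623] rect [ 478.8 -136.5] [128.6  21.5] 1.6 line 0.13 z [0.049 0.062 0.073]
book 453 med [ 0.6381 -0.085   0.1092] rect [639.8 -77.4] [111.1  51.6] 6.5 line -3.86 z [0.102 0.109 0.12 ]
bar/jaw 623 med [ 0.568  -0.0424  0.0646] rect [573.2 -45.6] [207.   74.3] 85.0 line -89.48 z [0.058 0.065 0.08 ]
```

View pics/cropb.png

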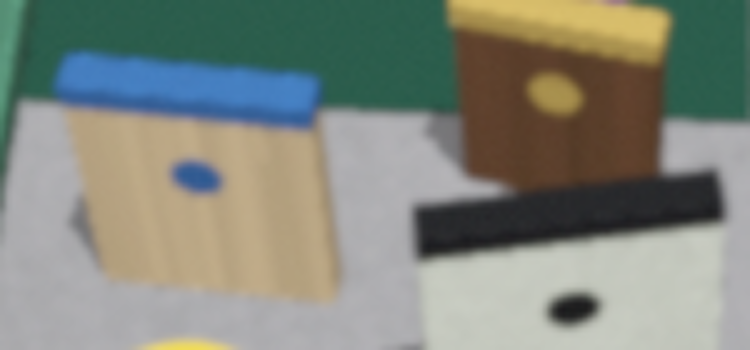

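View pics/cropclamp.png

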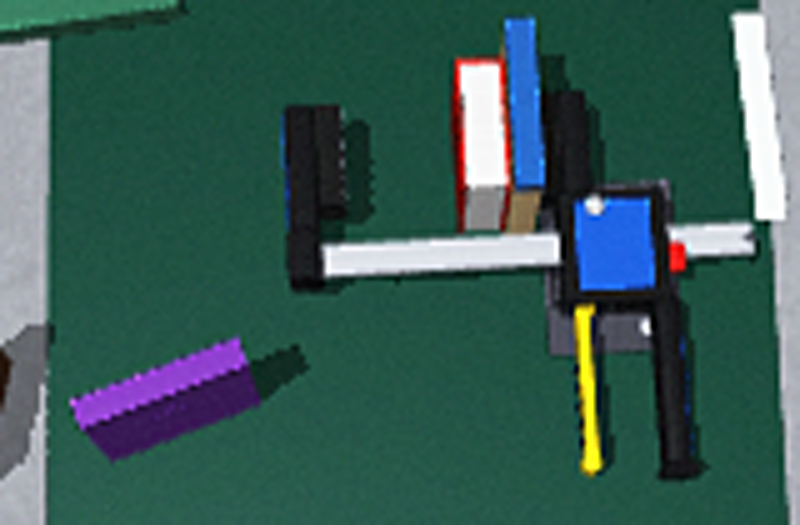

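The crop confirms board_b: plywood with a blue edge and blue dot, at about (0.621, 0.323), yaw about -4.7°, top at z 0.138. The clamp is at yaw about +1.8°, origin about (0.566, -0.149). I hover and refine with the wrist camera.

```bash
cat >> h.py <<'E'
def edge(n="wrist",near=None,zr=(.125,.15),lo=(100,90,40),hi=(125,255,255),tag=None):
    c=cam(n); im,d=env.grab_frame(n); P=cloud(n,d,c)
    m=(cv2.inRange(cv2.cvtColor(im,cv2.COLOR_RGB2HSV),np.array(lo),np.array(hi))>0)&(P[...,2]>zr[0])&(P[...,2]<zr[1])
    if near is not None: m&=np.linalg.norm(P[...,:2]-near,axis=-1)<.085
    Q=P[m]; 
    if tag: save(tag,im)
    if len(Q)<20: return None,im,P
    top=np.percentile(Q[:,2],60); Q=Q[abs(Q[:,2]-top)<.005]
    return (cv2.minAreaRect((Q[:,:2]*1000).astype(np.float32)),top,len(Q)),im,P
E
python3 - <<'E'
from h import *
print(env.solve_ik([.621,.323,.40],[180,0,-4.7]),env.solve_ik([.621,.323,.29],[180,0,-4.7]),env.solve_ik([.48,-.1,.22],[180,0,91.8]),env.solve_ik([.48,-.1,.22],[180,0,-88.2]),env.solve_ik([.638,-.05,.3],[180,0,1.8]))
env.reach([.60,.20,.42],[180,0,-4.7]); env.reach([.621,.323,.42],[180,0,-4.7])
env.dwell(.3)
r,im,P=edge(near=[.621,.323],tag="w1"); print(r,env.get_obs()["tool_pos"],env.get_obs()["clock"],env.camera_info("wrist"))
E
```

```text
[ 4.37835945e+01  1.77302607e+01  2.17439292e+01  2.54444375e-14
 -9.40136685e+01  4.15164055e+01] [ 4.37835945e+01  1.82058943e+01  1.08726273e+01  2.54444375e-14
 -8.26667329e+01  4.15164055e+01] [ 11.85804163 -11.65444449 -27.6727265    0.         -73.98171799
 169.94195837] [ 11.85804163 -11.65444449 -27.6727265    0.         -73.98171799
 -10.05804163] [ 1.34005686e+01  9.03884337e+00  1.17585826e+00  2.54444375e-14
 -8.21370149e+01  7.83994314e+01]
(((622.0347290039062, 321.65509033203125), (18.393423080444336, 110.01673126220703), 85.01504516601562), np.float64(0.13765321445729892), 2801) [0.6210638  0.32210202 0.42066641] 3.8583 {'fovy': 64.5344909220163, 'cx': 317.6778462155901, 'cy': 203.90328418981767, 'rvec': array([-1.97456162,  2.14646959,  0.33056279]), 'tvec': array([0.37287652, 0.51992621, 0.5719753 ])}
```

View pics/w1.png

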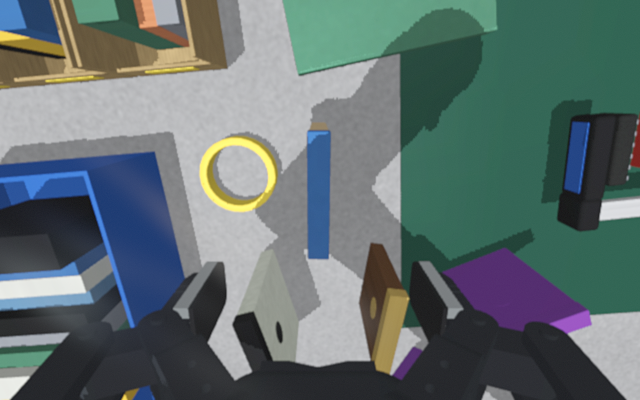

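Refined board_b: (0.622, 0.3217), yaw -5.0°, 18.4 x 110 mm, as specified; the blue edge is at px (318,193). Before grasping I measure the clamp the same way.

```bash
python3 - <<'E'
from h import *
env.reach([.60,-.06,.47],[180,0,1.8]); env.dwell(.3)
r,im,P=edge(near=[.64,-.10],tag="w2"); print("a",r)
hsv=cv2.cvtColor(im,cv2.COLOR_RGB2HSV)
def rect(nm,m,k=8):
    Q=P[m]
    if len(Q)<20: print(nm,len(Q)); return
    t=np.median(Q[:,2]); Q=Q[abs(Q[:,2]-t)<.005]
    r=cv2.minAreaRect((Q[:,:2]*1000).astype(np.float32)); print(nm,len(Q),np.round(r[0],1),np.round(r[1],1),round(r[2],1),"z",t.round(4))
z=P[...,2]; X=P[...,0];Y=P[...,1]
rect("book top",(z>.105)&(z<.118)&(Y>-.1)&(Y<-.04)&(X>.57)&(X<.70))
rect("blade",(cv2.inRange(hsv,(20,120,60),(35,255,255))>0)&(z>.06)&(z<.085)&(X>.38)&(X<.56)&(abs(Y+.14)<.06))
rect("jaw+pad",(z>.070)&(z<.09)&(Y>-.02)&(Y<.12)&(X>.53)&(X<.72))
rect("pad",(z>.070)&(z<.09)&(Y>-.02)&(Y<.12)&(X>.61)&(X<.66))
rect("bar",(z>.058)&(z<.068)&(Y>-.09)&(Y<.04)&(X>.53)&(X<.60))
np.savez("/tmp/w2",im=im,P=P);print(env.get_obs()["clock"])
E
```

```text
a (((641.8432006835938, -103.80538940429688), (109.7414321899414, 19.058725357055664), 1.6896778345108032), np.float64(0.1376550499254999), 2418)
book top 2686 [641.7 -78.4] [106.3  33.2] 1.6 z 0.1084
blade 553 [ 468.9 -140.9] [106.4  11.1] 1.9 z 0.0713
jaw+pad 2789 [604.1  31.9] [120.2  39.6] 0.3 z 0.0772
pad 1520 [634.9  32.2] [50.6 38.7] 1.7 z 0.0776
bar 1597 [576.4 -28.2] [ 51.6 120.9] 4.4 z 0.063
5.65
```

View pics/w2.png

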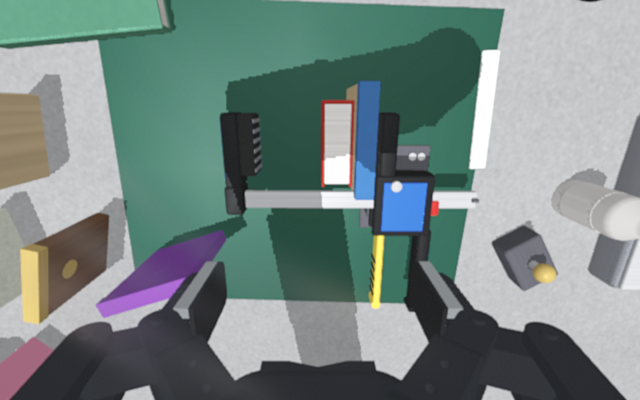

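Clamp yaw is 1.7°. The book top is at px (338,143), centre (0.6417, -0.0784), and board_a is touching it. Blade and boards agree on an origin of about (0.567, -0.1505). The jaw already seems about 15 mm closed, which is fine. Now pick up and place the board.

```bash
python3 - <<'E'
from h import *
o=lambda:(env.get_obs()["tool_pos"].round(4),env.get_obs()["wrist_force"].round(1),round(env.get_obs()["opening"],4),round(env.get_obs()["clock"],2))
env.reach([.622,.3217,.36],[180,0,-5]); env.move_linear([.622,.3217,.2915],speed=.12); print(o())
env.move_gripper(0.0,f_grip=50); print(o())
env.move_linear([.622,.3217,.42],speed=.2); print(o())
t=np.array([.641,-.0534]); n=np.array([-.0297,.9996]); a=t+.022*n
env.reach([*a,.42],[180,0,1.7]); env.dwell(.2)
r,im,P=edge("top"); 
r=edge("top",near=a,zr=(.2,.32))[0]; print("held",r,o())
r=edge("wrist",near=a,zr=(.2,.32),tag="w3")[0]; print("heldw",r)
E
```

```text
(array([0.6223, 0.3215, 0.2926]), array([-0.4,  0. ,  0.6]), 0.0852, 7.84)
(array([0.6221, 0.3217, 0.2919]), array([ 0.6, -0.1,  1.5]), 0.0171, 8.47)
(array([0.6219, 0.322 , 0.4176]), array([ 0.3, -0. , -3.5]), 0.017, 9.26)
held (((614.2199096679688, -30.089731216430664), (17.136383056640625, 59.782508850097656), 88.61803436279297), np.float64(0.2665628208026498), 126) (array([ 0.6405, -0.0307,  0.4199]), array([-0.2,  0.2, -2.4]), 0.0171, 10.88)
heldw (((645.2411499023438, -30.216354370117188), (101.01959991455078, 18.866382598876953), 1.7952483892440796), np.float64(0.2656643469737732), 8740)
```

Held square at yaw 1.8°. Lower and slide to the book.

```bash
python3 - <<'E'
from h import *
o=lambda:(env.get_obs()["tool_pos"].round(4),env.get_obs()["wrist_force"].round(1),round(env.get_obs()["opening"],4),round(env.get_obs()["clock"],2))
t=np.array([.641,-.0534]); n=np.array([-.0297,.9996]); a=t+.022*n
env.move_linear([*a,.305],speed=.15); print(o())
print(env.move_linear([*a,.286],speed=.03,contact_N=4),o())
z=env.get_obs()["tool_pos"][2]+.001
env.move_linear([*a,z],speed=.03)
print(env.move_linear([*(t-.008*n),z],speed=.03,contact_N=4),o())
p=env.get_obs()["tool_pos"]
print(env.move_linear([p[0],p[1],z-.004],speed=.02,contact_N=3),o())
E
```

```text
(array([ 0.6406, -0.0315,  0.3066]), array([-0.8,  0.7, -2.1]), 0.0171, 11.85)
True (array([ 0.6405, -0.0315,  0.2918]), array([ 0.9, -0.5,  3. ]), 0.0167, 12.33)
True (array([ 0.6409, -0.0555,  0.2919]), array([-2.2,  2.6,  5. ]), 0.017, 13.36)
False (array([ 0.641 , -0.0555,  0.2919]), array([-4.8,  2.9,  9.3]), 0.017, 13.61)
```

```bash
python3 - <<'E'
from h import *
env.move_gripper(.04); p=env.get_obs()["tool_pos"]
env.move_linear([p[0],p[1],.36],speed=.15); 
env.reach([.60,-.06,.47],[180,0,1.7]); env.dwell(.2)
for nm,c in(("a",[.6418,-.1038]),("b",[.641,-.0555])):
    pass
c=cam("wrist"); im,d=env.grab_frame("wrist"); P=cloud("wrist",d,c); save("w4",im)
m=(cv2.inRange(cv2.cvtColor(im,cv2.COLOR_RGB2HSV),(100,90,40),(125,255,255))>0)&(P[...,2]>.13)&(P[...,2]<.146)
for nm,s in(("a",P[...,1]<-.078),("b",P[...,1]>-.078)):
    r=cv2.minAreaRect((P[m&s][:,:2]*1000).astype(np.float32)); print(nm,r)
z=P[...,2]; m=(z>.105)&(z<.118)&(P[...,1]>-.1)&(P[...,1]<-.04)&(P[...,0]>.57)&(P[...,0]<.70)
print("book",cv2.minAreaRect((P[m][:,:2]*1000).astype(np.float32)),env.get_obs()["clock"])
E
```

```text
a ((642.2398681640625, -104.17220306396484), (109.8724365234375, 19.220460891723633), 1.6810905933380127)
b ((639.9852294921875, -54.114402770996094), (109.82583618164062, 18.663339614868164), 1.6963918209075928)
book ((642.3575439453125, -79.70832824707031), (106.5588150024414, 31.589473724365234), 1.481170892715454) 15.375
```

View pics/w4.png

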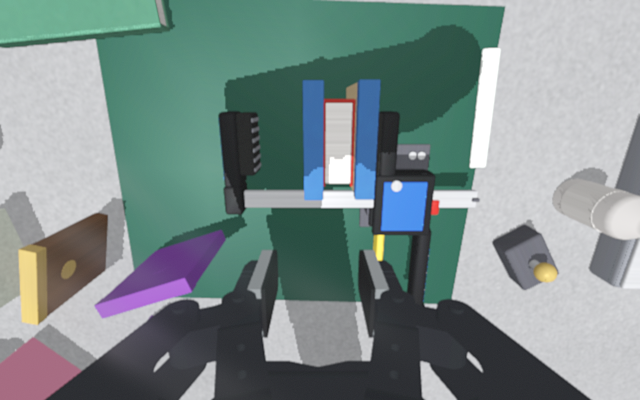

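board_b is square to 0.02° and snug: the a–b spacing is 50.0 mm, i.e. 32 + 18. In the picture the blue edges at px (313,140) and (367,140) flank the book. Now the trigger, starting with one stroke.

```bash
cat >> h.py <<'E'
O=np.array([.567,-.1505]); th=np.radians(1.7); RC=np.array([[np.cos(th),-np.sin(th)],[np.sin(th),np.cos(th)]])
W=lambda x,y:O+RC@np.array([x,y])/1000
def st():
    s=env.get_obs(); c=RC.T@(s["tool_pos"][:2]-O)*1000; return c.round(1),(RC.T@s["wrist_force"][:2]).round(1),round(s["clock"],2)
def jaw():
    out=[]
    for n in("top","side"):
        im,d=env.grab_frame(n); P=cloud(n,d); C=(P[...,:2]-O)@RC*1000; z=P[...,2]
        m=(z>.068)&(z<.086)&(C[...,0]>62)&(C[...,0]<98)&(C[...,1]>106)&(C[...,1]<225)
        y=C[...,1][m]; out.append((len(y),np.percentile(y,[3,97]).round(1) if len(y)>5 else None))
    return out
Z=.224
def to(y,speed=.06,N=None): return env.move_linear([*W(-115,y),Z],speed=speed,contact_N=N)
E
python3 - <<'E'
from h import *
print(jaw())
p=W(-115,50)
env.move_gripper(0.0,f_grip=60)
env.reach([*p,.34],[180,0,-88.3]); env.move_linear([*p,Z],speed=.15); env.dwell(.1); print(st())
print(to(15,.03,2.5)); y0=st()[0][1]; print(y0,st())
print(to(y0-16,.06,13),st())
print(to(y0-31,.06,13)); env.dwell(.15); print(st(),jaw())
to(y0+4,.1); env.dwell(.1); print(st(),jaw())
im,_=env.grab_frame("side"); save("s5",im[120:300,150:420])
E
```

```text
[(120, array([163.7, 199.7])), (178, array([106.5, 204.3]))]
(array([-114.6,   50. ]), array([-0.3,  0.1]), 18.35)
True
25.8 (array([-115.1,   25.8]), array([-0.1,  4.8]), 19.15)
False (array([-115.4,   10.3]), array([-3.8,  7.4]), 19.57)
False
(array([-115. ,   -4.3]), array([-1.4,  8.3]), 20.12) [(121, array([152.8, 189.4])), (175, array([106.7, 191.3]))]
(array([-115.1,   29.3]), array([ 0.1, -0.3]), 20.82) [(121, array([152.7, 188.9])), (171, array([106.6, 191.2]))]
```

Stroke 1 drew the jaw in 11 mm at 8 N, and it held on release. I pump on with a force guard.

```bash
python3 - <<'E'
from h import *
for k in range(6):
    r=to(-4.2,.06 if k<3 else .035,12); env.dwell(.15); s=st(); print(k,r,s,jaw()[0])
    if r: break
    if s[1][1]>10: print("loaded"); break
    to(29,.1); env.dwell(.1); print("rel",st()[1])
E
```

```text
0 False (array([-115.2,   -3.6]), array([-2.8,  8.1]), 21.84) (122, array([139.6, 176.2]))
rel [ 0.5 -0.7]
1 False (array([-115.2,   -3.8]), array([-3.5,  7.7]), 23.38) (124, array([126.8, 163.3]))
rel [-0.1  0.2]
2 False (array([-115.2,   -3.8]), array([-3.3,  8.6]), 24.91) (120, array([115.2, 150.5]))
rel [ 0.5 -0.7]
3 True (array([-115.3,   -1.7]), array([-2.7,  8.6]), 26.63) (111, array([106.8, 140.1]))
```

```bash
python3 - <<'E'
from h import *
print(to(-4.0,.02,6)); env.dwell(.2); print(st(),jaw()[0])
to(29,.1); env.dwell(.2); print("rel",st(),jaw()[0])
print(to(25,.04))
for y in np.arange(24,9,-2.):
    r=to(y,.03,8); env.dwell(.15)
    f=np.mean([st()[1] for _ in range(1)],0); print(y,r,st()[0],f)
    if f[1]>13: break
print(jaw(),st())
E
```

```text
False
(array([-115. ,   -3.1]), array([-4. , 10.2]), 27.19) (111, array([106.8, 140.1]))
rel (array([-115.1,   28.4]), array([-0.8,  0.2]), 27.98) (113, array([106.9, 140. ]))
False
24.0 False [-115.1   24.5] [-2.2  5.5]
22.0 False [-115.2   22.6] [-3.1  7.6]
20.0 False [-115.3   20.7] [-4.3  7.4]
18.0 False [-115.4   18.8] [-5.2  9.1]
16.0 False [-115.4   16.8] [-5.8  9. ]
14.0 False [-115.5   14.9] [-6.7 10.2]
12.0 False [-115.5   13. ] [-6.7 11.3]
10.0 False [-115.5   11.1] [-7.6 12.6]
[(103, array([106.6, 137.1])), (129, array([107.7, 142.3]))] (array([-115.5,   11.1]), array([-7.1, 11.9]), 31.62)
```

Estimates of pad compression so far: about 4–4.7 mm from force, about 4.5 mm from jaw travel. One small further pull should bring it just over 5.

```bash
python3 - <<'E'
from h import *
to(8.2,.02,8); env.dwell(.4)
F=[];
for _ in range(8): F.append(st()[1]); env.dwell(.05)
print(np.mean(F,0),st(),[jaw() for _ in range(3)])
# checks: boards a,b and others
im,d=env.grab_frame("top"); P=cloud("top",d); h=cv2.cvtColor(im,cv2.COLOR_RGB2HSV)
m=(cv2.inRange(h,(100,90,40),(125,255,255))>0)&(P[...,2]>.128)&(P[...,2]<.146)
C=(P[...,:2]-O)@RC*1000
for s in((20,70),(70,130)):
    Q=C[m&(C[...,1]>s[0])&(C[...,1]<s[1])&(C[...,0]>0)].astype(np.float32); print(cv2.minAreaRect(Q))
save("t6",im); A=cv2.resize(im[95:225,160:420],(780,390),interpolation=2); save("t6c",A)
E
```

```text
[-7.425 12.85 ] (array([-115.6,    9.4]), array([-8.2, 12.3]), 32.67) [[(102, array([106.7, 136.9])), (130, array([107.9, 140.2]))], [(100, array([106.7, 136.7])), (128, array([108.1, 140.1]))], [(103, array([106.8, 136.9])), (130, array([106.7, 140.9]))]]
((74.8568344116211, 44.56751251220703), (109.7247543334961, 18.73940658569336), 0.2622275650501251)
((74.33255767822266, 94.57523345947266), (109.34927368164062, 18.124832153320312), 0.032155513763427734)
```

View pics/t6c.png

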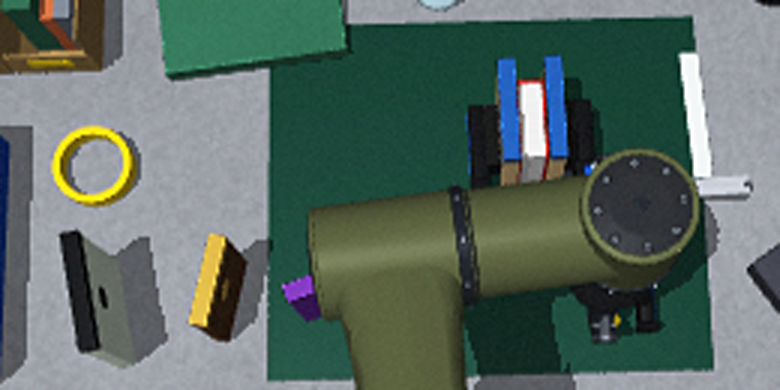

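```bash
python3 - <<'E'
from h import *
print(st()); print(env.finish_job())
E
```

```text
(array([-115.6,    9.4]), array([-8.1, 13.3]), 33.02)
the job is handed in; nothing more can be done
None
```

The book is pressed and the job is handed in at 33 s on the clock, with the trigger still held pulled.

- **Board:** I identified board_b as the plywood board with the blue edge and dot, picked it up, set it against the book's bare cover and let go. It stands square to the clamp within about 0.3°, and the spacing between the two boards is 50.0 mm, which is exactly the book plus one board thickness.
- **Clamp:** I closed it with trigger strokes only. The jaw was already about 15 mm closed at the start, so it took five full strokes plus the held one.
- **Pressure:** The last push was about 13 N on the trigger.
    - The force gives about 15 N at the jaw, or about 5 mm of pad compression.
    - The camera readings of the jaw position disagree slightly, from 4.7 to 6.6 mm. All are within the firm range and well under the 12 mm crushing limit.
- **Other things:** In the last top view, boards c and d and the tape look unmoved. The arm hid part of the bench and I did not measure the rest again.

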